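Bleed the air station to low pressure and uncouple its nozzle

TASK

The blow-off nozzle of the small air station has to come off for cleaning, and its coupler may be opened only at low pressure: so bleed the tank first, by tilting the spring-centred hand lever over towards the bronze silencer (never to the other side), holding it for a moment and letting it spring back upright, until the gauge needle rests inside the green band, but not below it, since the tank cannot be refilled here. Only then pull the brass sleeve of the coupler back, that is down against its spring, turn it anticlockwise (seen from above) until it latches there, and leave it so. Draw the nozzle out upwards and put it in the black parts tray, without disturbing the loupe, the wire spool or the little jar.

Things in the scene. Friction and masses are not known exactly. Their poses are not given: they have to be found in the camera images.
- air_station: air station, fixed: aluminium base plate, dark manifold (top 45 mm up) along its y axis. Origin on the bench under the plate's middle; z up, -x front with the gauge (up to 55 mm high), -y the end with the bronze silencer and the lever, +y the end with the coupler and the blue inlet fitting; white tank behind, 48 mm high. The plate is 112 x 172 mm.
- lever_pivot (a point): the hand lever's hinge, at (0, -52, 60) mm in the station's frame; the hinge axis is the station's x axis. Axes as the station's.
- lever_knob (a point): centre of the black knob (21 mm diameter, from 42 to 67 mm beyond the hinge) on the hand lever, 57 mm beyond the hinge, so 117 mm above the bench when upright. Below the knob a steel stick of 7 mm diameter, then rubber bellows.
- vent_lever (a joint): hand lever, rad: 0 upright, + tilted to the silencer (knob goes to the station's -y), - to the supply side; stops at +-0.42. A spring of 0.6 N m/rad brings it back to 0 when let go (4.5 N at the knob at full tilt). The tank bleeds while it is beyond about +0.25; upright, the pressure stays as it is, so it can be bled in several short tilts.
- gauge_needle (a joint): pressure gauge (45 mm dial, facing the station's front and 45 degrees up): angle of the red needle from zero, rad, clockwise; 0 = lower left end of the scale, 4.7 = right end. Green band from 0.75 to 1.5. At the start it stands above the band. While bleeding it falls at 0.75 to 0.9 rad/s; after letting go it may fall up to 0.4 more before it stands.
- sleeve_mid (a point): middle of the coupler's brass sleeve, moves with it; on its upright axis at (0, 52) mm in the station's frame, 75 mm above the bench at rest. The sleeve is a ring of 32 mm diameter and 26 mm height (62 to 88 mm above the bench); below it a 20 mm neck and a 25 mm nut (top 53 mm), then the manifold at 45 mm.
- sleeve_back (a joint): how far the sleeve is pulled back (down), m: 0 at rest, stop at 0.0085, latched back about 0.0045. Its spring pushes it up with 4 N at rest, 11 N at the stop.
- sleeve_turn (a joint): turn of the sleeve, rad, anticlockwise from above: 0 at rest, stop at 1.13. An L-slot lets it turn only while pulled back at least 0.007 m; beyond 0.97 it can rise 2 mm into the slot's end and stays latched back when let go. Dogs inside turn with it: they hold the nozzle's plug at 0 and free it from about 0.8.
- nozzle_center (a point): middle of the 56 mm long blow-off nozzle, on its axis; z to the tip. Dark knurled grip of 18 mm diameter from 8 below to 14 mm above this point, brass tip up to 28 mm above; below, a 20 mm brass plug, 1 mm play in the socket, keyed so that it cannot turn. Plugged in, this point is 94 mm above the bench and the grip stands out 20 mm above the resting sleeve. 35 to 70 g.
- tray_floor (a point): middle of the inner floor of the black parts tray, 3 mm above the bench; the tray is 70 (x) x 90 (y) mm outside with 3 mm walls, 22 mm high, loose, 0.4 kg.
- loupe: black eyepiece loupe, 34 mm diameter, 25 mm high, standing loose in front of the station; origin at the centre of its underside; leave alone
- blue_spool: spool of wire with blue flanges, 37 mm diameter, 32 mm high, loose in front of the station; origin at the centre of its underside; leave alone
- small_jar: small amber jar with black cap, 21 mm diameter, 32 mm high, loose; origin at the centre of its underside; leave alone
Mind the look-alikes: they are no part of the job. There is more than one size of the part that bears nozzle_center; the job needs the smaller.

How it is judged (in metres and radians):
On the way, in this order (a step that is already met when the one before it is completed fails the run):
1. the lever is tilted to the silencer and held for a moment (value of joint vent_lever above 0.22 rad), for 0.2 s.
2. the lever has sprung back upright with the needle in the green band (value of joint vent_lever between -0.06 and 0.06 rad and value of joint gauge_needle between 0.7 and 1.55 rad), for 0.3 s.
3. the sleeve is pulled back and turned to its latch (value of joint sleeve_back above 0.003 m and value of joint sleeve_turn above 0.85 rad), for 0.2 s.
At the end, for the whole second after the job is handed in: The nozzle rests in the tray (middle inside the walls, under 34 mm above its floor), the tray is flat, the lever upright (within 0.06 rad), the needle in the green band (0.7 to 1.55 rad), and the sleeve latched back (over 3 mm back, turned over 0.85 rad) (all of step 2 and all of step 3 and x of nozzle_center in the frame of tray_floor between -0.033 and 0.033 m and y of nozzle_center in the frame of tray_floor between -0.043 and 0.043 m and z of nozzle_center in the frame of tray_floor below 0.034 m and linear speed of nozzle below 0.03 m/s and angle between tray_floor's own z axis and vertical below 0.1 rad); the robot touches nothing.
It fails at once if the lever is tilted to the supply side (value of joint vent_lever below -0.15 rad).
It fails at once if the sleeve is pulled back while the pressure is above the green band (value of joint sleeve_back above 0.003 m and value of joint gauge_needle above 1.6 rad).
It fails at once if the tank is bled below the green band (value of joint gauge_needle below 0.65 rad).
It fails at once if the loupe, the wire spool or the jar is moved (distance of any of loupe, blue_spool, small_jar from where it was at the start of the episode above 0.02 m).
It also fails if it takes over 58 s, if anything falls off the work surface, if the arm or the gripper's body presses on something with over 40 N, if the wrist force passes 120 N, or if a joint passes its speed limit or range.

ROBOT

A 7-joint arm with a two-finger parallel gripper is mounted at the origin on a cart in front of the work surface, level with it; the furniture and walls round the work are solid. World frame = base frame: x ahead of the robot, y to its left, z up, the work surface at z = 0. Lengths are in mm, angles in rad, forces in N, time in s.
With the tool pointing down it reaches from about 425 to 975 mm from the base axis. Payload 16.7 kg.
Tool frame: the origin (TCP) lies at the very end of the fingers, on their centre line; the grasp point (between the pads) lies 19 mm behind it (manip.pinch_z is the distance from the TCP to the grasp point, in mm); x points along the fingers, y is the direction in which the jaws open and shut, and the axes are right-handed (so a half turn about x gives the same grasp; the last joint's range is limited). The gripper opens to 85 mm and grips with 20 to 120 N. Pads are 22 mm wide; open, the fingers measure 114 mm over their backs; the gripper's body (76 mm by 85 mm) begins 54 mm behind the grasp point. The pads swing forward as they close: fully open they stand 13 mm farther back than shut.
Start: joints at [0.955, 0.426, 0.074, 1.606, -0.034, 1.111, -0.067], TCP at [303.735, -602.761, 231.302] pointing down, gripper open.
Joint ranges: [-2.85, 2.85], [-0.5, 2.14], [-1.23, 1.37], [0.21, 2.46], [-1.02, 4.16], [0.16, 2.05], [-2.73, 2.73]. Speed limits (rad/s): [1.89, 1.89, 2.39, 2.39, 3.01, 3.01, 3.01].

INTERFACE

Orientations are given as a unit quaternion [x, y, z, w].
In Python, from cell import manip gives the robot as it stands.
- The arm moves only by the shell command python3 -m jog 'ROWS' [FORCE]. ROWS is JSON, a list of rows, each an object of numbers: "dx", "dy", "dz": the shift along the tool's x, y, z in m; "wx", "wy", "wz": the turn, a rotation vector about the tool's x, y, z in degrees; "grip": the opening, from 0 (shut) to 1 (fully open). A call has 1 to 20 rows; each row is the pose to reach, as a shift and turn from the pose measured when the call began, along the tool's axes at that moment; what a row does not reach only later rows make up. A row lasts 1/8 s, in which the tool goes at most 62.5 mm and 10.7 degrees, less where a joint would pass 70% of its speed; a pose out of reach is approached as far as the arm can. A call with a gripper value outside its range is refused whole. The fingers move at their own pace and stop on an object; FORCE is the grip in N (left out, the last holds). Time passes only in rows, so rows that repeat a pose let the fingers close. It gives the time, the measured TCP pose, the force and the opening at its end, in the units of the state.
- manip.state(): the state, without advancing time (a new reading comes with each control period).
- manip.snapshot(name): name is "scene" or "top"; returns (picture, depth): 480x640x3 uint8, blue, green, red; 480x640 float32, mm along the optical axis (not along the pixel's ray), 0 where there is no reading.
- manip.calibration(name): a dict with "vertical_fov" (degrees; the focal length in pixels is half the picture's height over the tangent of half this angle, whatever the lens; pixels are square), "cx", "cy" (the principal point, pixels), "k1" (the pictures are not rectified: a ray, as slopes to the right and down, at radius r is drawn at 1 + k1 r^2 times it, then the intrinsics apply), "T" (4x4, takes a point from camera to world coordinates). Camera axes: x right, y down, z forward; pixel columns grow to the right and rows downward; lengths in mm; the calibration is good to about 2 mm. A picture is of the moment at which its call begins. calibration takes no time and is no camera call.
- manip.hand_in(): hands the job in, once; it reports no verdict.
Trained networks look in the newest picture that a camera, given by its name, has taken for a name from the list of things; names that differ only in an ending like _2 or _b are one class to them, and where a whole thing is asked for, a point or a joint stands for the part that bears it (a point fixed in the world has none). Each returns a list of dicts, best first, with "conf" (0 to 1); they miss things now and then, are a little off and sometimes report something else, mostly with a low value. They report only what shows in the picture. A call takes as long as a camera call. They do not tell look-alikes from the thing itself.
- manip.search_frame(query, camera): "position" ([x, y, z] in mm, in world coordinates, good to about 4 mm: the middle of the surface that is visible of it).
The state is a dict: "t": time; "qpos": joint angles; "dq": joint speeds; "joint_efforts": joint torques, N m; "position": TCP position; "eef_rot": TCP orientation; "wrist_force": force on the tool from outside, world axes, zero at the start; "ft_torque": the same for the moment, N m; "width": opening from 0.0 (shut) to 1.0 (fully open).
Only numpy, scipy, OpenCV 4.12 (cv2) and the standard library are available. Lean on these libraries where they do the work, as an engineer would, in place of code of your own. Each camera call takes 0.05 s, during which the arm holds its last target.

## Working session

There is one attempt and no reset: what is moved stays moved. The work goes in short steps, Python scripts to look and compute and a shell command to move; the robot and the scene stay as the last step left them, time stands still between calls to the robot, and variables do not carry over. Pictures are saved under pics/ and viewed, and the job is handed in when it is done.

```bash
ls; mkdir -p pics
python3 - <<'E'
from cell import manip
import cv2,numpy as np
s=manip.state(); print(s)
for n in("scene","top"):
    p,d=manip.snapshot(n); cv2.imwrite(f"pics/{n}0.png",p); np.save(f"pics/{n}0.npy",d)
    c=manip.calibration(n); print(n,c)
print(manip.pinch_z)
E
```

```text
pics
{'t': 0.0, 'qpos': array([ 0.95452471,  0.42672973,  0.07388408,  1.60662755, -0.0340855 ,
        1.11082737, -0.06711477]), 'dq': array([ 0.00035777, -0.00135541,  0.00113696, -0.00085663, -0.00173395,
       -0.00033605, -0.00031224]), 'joint_efforts': array([ 8.93436991e-04, -9.49850392e+01,  3.76121610e+00, -4.63507926e+01,
        1.91550917e-02,  1.02452360e-02,  1.28225015e-04]), 'position': array([ 303.51127185, -602.43617225,  230.60406487]), 'eef_rot': array([-0.68779061, -0.1639561 ,  0.68809339, -0.16306431]), 'wrist_force': array([ 0.31173375, -0.11511938, -0.03196755]), 'ft_torque': array([-0.01457745,  0.01604182,  0.07979632]), 'width': 1.0026038729306581}
scene {'vertical_fov': 45.73899063177156, 'cx': 317.34261430151196, 'cy': 230.72735881668444, 'k1': 0.02288331197602851, 'T': array([[ 5.86657050e-01, -4.61239008e-01,  6.65651623e-01,
        -1.38364220e+02],
       [-8.09499225e-01, -3.57673841e-01,  4.65596852e-01,
        -6.41685989e+02],
       [ 2.33347428e-02, -8.11990149e-01, -5.83204500e-01,
         6.22065646e+02],
       [ 0.00000000e+00,  0.00000000e+00,  0.00000000e+00,
         1.00000000e+00]])}
top {'vertical_fov': 54.04956504855349, 'cx': 317.0950812481134, 'cy': 236.39100706843996, 'k1': -0.01794679987691093, 'T': array([[-9.09632101e-02, -9.72462125e-01,  2.14576584e-01,
         3.12574356e+02],
       [-9.95853080e-01,  8.91572526e-02, -1.81004918e-02,
        -2.06908572e+02],
       [-1.52901607e-03, -2.15333231e-01, -9.76539432e-01,
         9.36274357e+02],
       [ 0.00000000e+00,  0.00000000e+00,  0.00000000e+00,
         1.00000000e+00]])}
18.700000000000003
```

View pics/scene0.png

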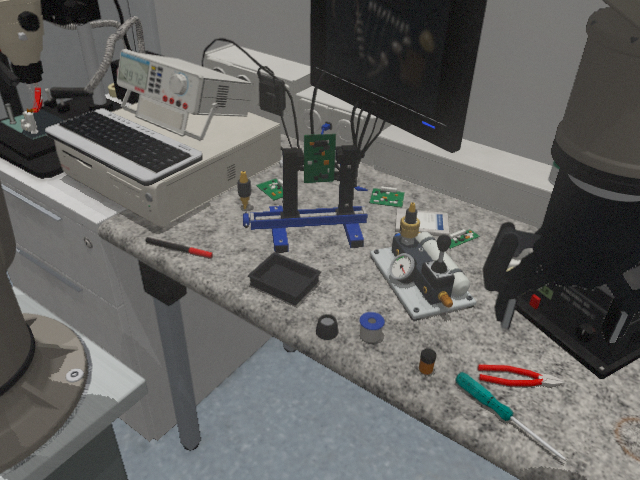

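View pics/top0.png

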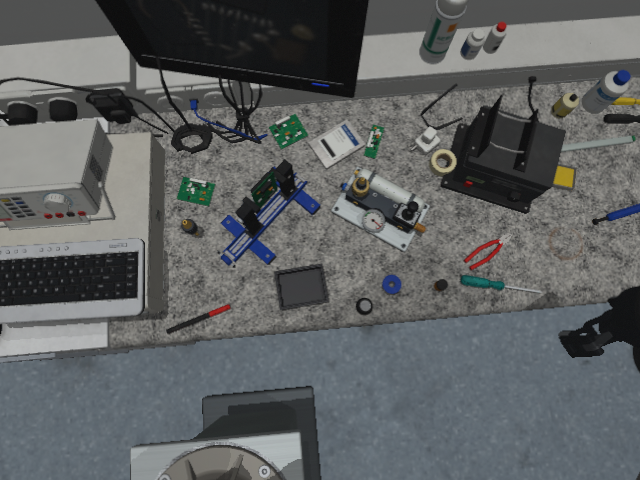

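```bash
cat > h.py <<'E'
import numpy as np,cv2,json
from scipy.optimize import brentq
from cell import manip
def cal(n):
    c=manip.calibration(n); f=240/np.tan(np.radians(c["vertical_fov"])/2); return c,f
def proj(n,P):
    c,f=cal(n); T=np.linalg.inv(c["T"]); P=np.atleast_2d(P); q=P@T[:3,:3].T+T[:3,3]
    s=q[:,:2]/q[:,2:]; r2=(s**2).sum(1,keepdims=True); s=s*(1+c["k1"]*r2)
    return s*f+[c["cx"],c["cy"]]
def ray(n,u,v):
    c,f=cal(n); d=np.array([(u-c["cx"])/f,(v-c["cy"])/f]); s=d.copy()
    for _ in range(20): s=d/(1+c["k1"]*(s@s))
    return c["T"][:3,3],c["T"][:3,:3]@np.r_[s,1]   # dir scaled so depth=param
def atz(n,u,v,z):
    o,d=ray(n,u,v); return o+d*(z-o[2])/d[2]
def tri(u1,v1,u2,v2):  # scene, top
    o1,d1=ray("scene",u1,v1);o2,d2=ray("top",u2,v2)
    A=np.c_[d1,-d2]; t=np.linalg.lstsq(A,o2-o1,rcond=None)[0]
    a=o1+d1*t[0];b=o2+d2*t[1]; return (a+b)/2,np.linalg.norm(a-b)
E
python3 - <<'E'
import cv2
a=cv2.imread('pics/scene0.png');b=cv2.imread('pics/top0.png')
cv2.imwrite('pics/s1.png',cv2.resize(a[190:330,360:490],None,fx=5,fy=5,interpolation=cv2.INTER_CUBIC)[:600])
cv2.imwrite('pics/s1.png',cv2.resize(a[195:325,360:490],(600,600),interpolation=cv2.INTER_CUBIC))
cv2.imwrite('pics/t1.png',cv2.resize(b[155:255,320:440],(720,600),interpolation=cv2.INTER_CUBIC))
E
```

```text
(no output)
```

View pics/s1.png

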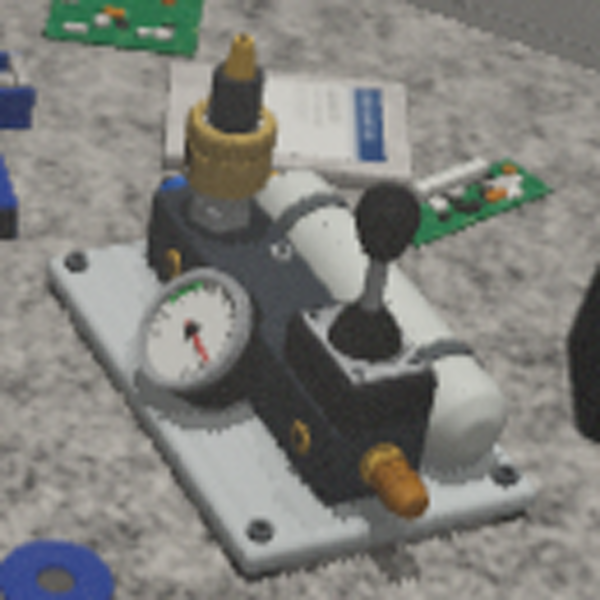

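View pics/t1.png

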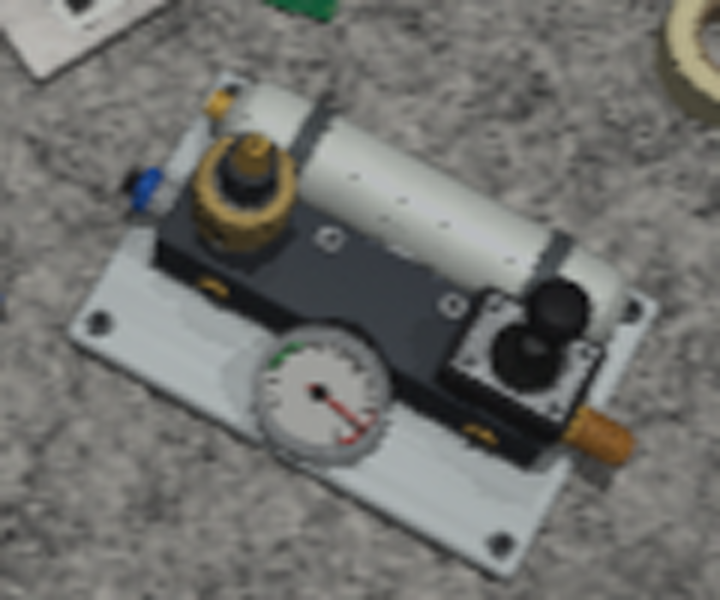

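```bash
cat > fit.py <<'E'
from h import *
from scipy.optimize import least_squares
# station-frame points and obs
t=lambda x,y:(320+x/6,155+y/6); s=lambda x,y:(360+x*130/600,195+y*130/600)
pl=8.
obs=[("top",(-56,86,pl),t(72,335)),("top",(-56,-86,pl),t(500,577)),("top",(56,-86,pl),t(657,295)),("top",(56,86,pl),t(232,70)),
("top",(0,-52,117),t(558,307)),("top",(0,52,88),t(248,178)),("top",(0,52,122),t(256,143)),
("scene",(-56,86,pl),s(50,262)),("scene",(-56,-86,pl),s(248,572)),("scene",(56,-86,pl),s(537,497)),
("scene",(0,-52,117),s(388,222)),("scene",(0,52,75),s(231,150)),("scene",(0,52,122),s(243,38))]
def S2W(p,P): 
    c,s_=np.cos(p[2]),np.sin(p[2]); P=np.atleast_2d(P)
    return np.c_[p[0]+c*P[:,0]-s_*P[:,1],p[1]+s_*P[:,0]+c*P[:,1],P[:,2]]
def res(p): return np.concatenate([(proj(n,S2W(p,P))[0]-o) for n,P,o in obs])
if __name__=="__main__":
    r=least_squares(res,[600,-300,-.4],x_scale=[10,10,.05],loss='soft_l1'); print(r.x,np.degrees(r.x[2]));print(res(r.x).reshape(-1,2).round(1))
    P=r.x
    # needle
    for n,c,tip in (("top",t(318,392),t(362,430)),("scene",s(191,328),s(207,362))):
        # plane through gauge: approximate point from hub ray
        R=lambda v:S2W([0,0,P[2]],v)[0]
        nrm=R((-.7071,0,.7071)); up=R((.7071,0,.7071)); right=R((0,-1,0))
        # plane point: station y=0
        d=np.load(f"pics/{n}0.npy")
        o,dr=ray(n,*c); dep=d[int(round(c[1])),int(round(c[0]))]; H=o+dr*dep
        o,dt=ray(n,*tip); Q=o+dt*((H-o)@nrm)/(dt@nrm); v=Q-H
        print(n,H,(np.arctan2(v@right,v@up)+np.radians(135)),np.linalg.norm(v))
    np.save('st.npy',P)
    for q in((0,-52,60),(0,-52,117),(0,52,75),(0,52,94)): print(q,S2W(P,q)[0].round(1))
E
python3 fit.py
```

```text
[ 562.47157415 -361.72546421   -0.60468366] -34.64582183742922
[[-0.   0.8]
 [ 3.6  1.1]
 [ 2.3  1.4]
 [-0.7 -0.1]
 [ 2.4 -0.4]
 [ 2.  -0.6]
 [ 2.4 -0.8]
 [-3.2  0.1]
 [-1.2 -1.5]
 [-0.6 -0.6]
 [ 0.4 -1.9]
 [-0.7 -1.6]
 [ 0.1 -0.9]]
top [ 531.9585585  -336.05850614   38.81344443] 4.175835910462576 19.14361605810056
scene [ 532.40929998 -341.43608006   37.92522934] 4.081253429362651 16.856419239691583
(0, -52, 60) [ 532.9 -404.5   60. ]
(0, -52, 117) [ 532.9 -404.5  117. ]
(0, 52, 75) [ 592.  -318.9   75. ]
(0, 52, 94) [ 592.  -318.9   94. ]
```

Run:
```python
import cv2
b=cv2.imread('pics/top0.png')
cv2.imwrite('pics/t2.png',cv2.resize(b[240:340,260:460],(800,400),interpolation=cv2.INTER_CUBIC))
a=cv2.imread('pics/scene0.png')
cv2.imwrite('pics/s2.png',cv2.resize(a[240:380,230:450],(800,510),interpolation=cv2.INTER_CUBIC))
```

```text
(no output)
```

View pics/t2.png

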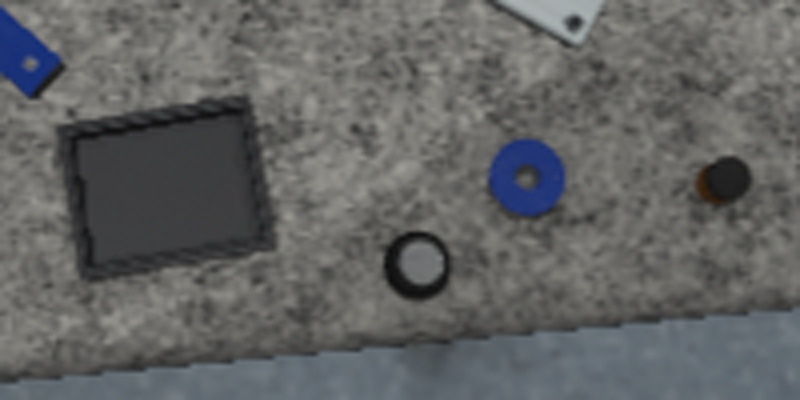

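View pics/s2.png

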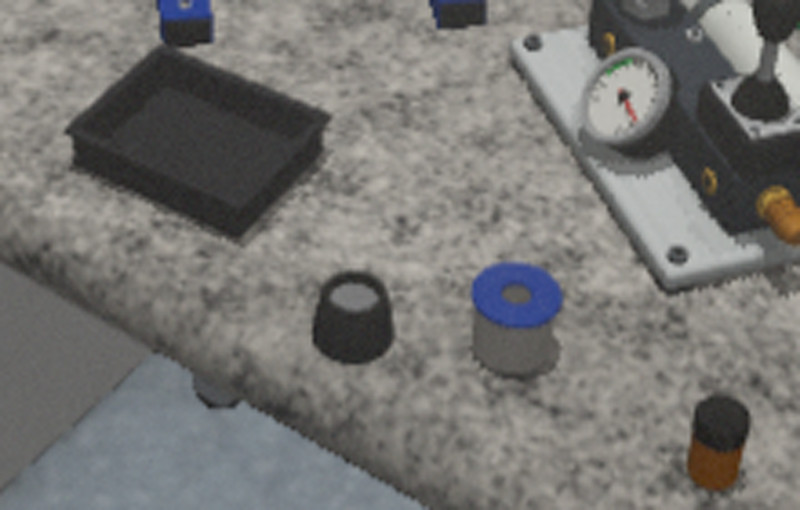

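```bash
cat > fit2.py <<'E'
from fit import *
def res2(p):
    out=[]
    for n,P,o in obs:
        P=np.array(P,float); 
        if P[2]==8: P[2]=p[9]
        w=S2W(p,P); off=p[3:6] if n=="top" else p[6:9]
        out.append(proj(n,w+off)[0]-(np.array(o)-.4))
    return np.r_[np.concatenate(out),np.array(p[3:9])/2,(p[9]-8)/3]
r=least_squares(res2,[600,-300,-.4]+[0]*6+[8],x_scale=[10,10,.05]+[1]*7,loss='soft_l1')
print(r.x.round(2),np.degrees(r.x[2]));print(r.fun[:26].reshape(-1,2).round(1)); np.save('st.npy',r.x[:3])
J=np.linalg.inv(r.jac.T@r.jac);print(np.sqrt(np.diag(J))[:3])
for q in((0,-52,60),(0,-52,117),(0,52,75),(0,52,94)): print(q,S2W(r.x,q)[0].round(1))
for q in["lever_knob","sleeve_mid","nozzle_center","tray_floor","loupe","blue_spool","small_jar"]:
  for n in("top","scene"):
    print(q,n,[(np.round(k['position'],1),round(k['conf'],2)) for k in manip.search_frame(q,n)[:2]])
E
python3 fit2.py
```

```text
[ 5.6347e+02 -3.5983e+02 -6.1000e-01  4.7000e-01  2.1200e+00 -1.0800e+00
 -4.7000e-01 -2.1200e+00 -1.9000e+00  9.2100e+00] -34.86289113367273
[[-1.6  0.5]
 [ 1.8  1.1]
 [ 0.7  1.4]
 [-2.1 -0.3]
 [ 0.4 -0.3]
 [ 0.2 -0.7]
 [ 0.5 -0.9]
 [-2.4  0.6]
 [-0.8 -1. ]
 [-0.1  0.1]
 [ 0.7 -0.6]
 [-0.  -0.4]
 [ 0.8  0.4]]
[2.16670594 2.61762486 0.0099362 ]
(0, -52, 60) [ 533.7 -402.5   60. ]
(0, -52, 117) [ 533.7 -402.5  117. ]
(0, 52, 75) [ 593.2 -317.2   75. ]
(0, 52, 94) [ 593.2 -317.2   94. ]
lever_knob top [(array([ 530.7, -397.4,   88.7]), 0.54), (array([ 581. , -309.4,   85.7]), 0.34)]
lever_knob scene [(array([ 529.8, -403.8,   99.7]), 0.93), (array([ 578.2, -324.1,   76.3]), 0.73)]
sleeve_mid top [(array([ 582.5, -310.1,   89.4]), 0.68)]
sleeve_mid scene [(array([ 583.5, -319.9,   78.7]), 0.87)]
nozzle_center top [(array([549.8,  19.2,  55.9]), 0.6), (array([ 588.6, -313.5,  106.1]), 0.44)]
nozzle_center scene [(array([547.4,  10.9,  44.6]), 0.6), (array([ 588.7, -317.8,  105.5]), 0.59)]
tray_floor top [(array([ 420.2, -184.4,    4.6]), 0.96)]
tray_floor scene [(array([ 426.1, -182.6,   12.8]), 0.67)]
loupe top [(array([ 367.3, -305. ,   21.8]), 0.68)]
loupe scene [(array([ 365.3, -310.1,   18.2]), 0.93)]
blue_spool top [(array([ 399.7, -361.8,   26.2]), 0.55)]
blue_spool scene [(array([ 399.7, -363.7,   30.7]), 0.58)]
small_jar top [(array([ 395.6, -453.8,   30.8]), 0.62)]
small_jar scene [(array([ 392.8, -461.6,   25.8]), 0.58)]
```

```bash
cat >> h.py <<'E'
from scipy.spatial.transform import Rotation as Ro
def goto(pos,ang=None,s=None):
    """target TCP pos, tool pointing down; ang = world angle (deg) of tool y axis (mod 180). prints tool shift in m, turn deg"""
    s=s or manip.state(); R=Ro.from_quat(s["eef_rot"]); M=R.as_matrix()
    d=M.T@(np.array(pos)-s["position"])/1000
    y=M[:,1]; a0=np.degrees(np.arctan2(y[1],y[0]))
    print("t",round(s["t"],2),"pos",s["position"].round(1),"toolx",M[:,0].round(3),"yang",a0.round(1),"q7",s["qpos"][6].round(2),"F",s["wrist_force"].round(1),"w",round(s["width"],3))
    w=np.zeros(3)
    if ang is not None:
        a=np.radians(ang)
        best=None
        for k in(0,np.pi):
            yy=np.array([np.cos(a+k),np.sin(a+k),0]);xx=np.array([0,0,-1.]);zz=np.cross(xx,yy)
            w=(M.T@np.c_[xx,yy,zz]); w=np.degrees(Ro.from_matrix(w).as_rotvec()); print("turn",w.round(1))
    print("shift",d.round(4))
def st(x,y,z): # station->world
    p=np.load('st.npy'); c,s_=np.cos(p[2]),np.sin(p[2])
    return np.array([p[0]+c*x-s_*y,p[1]+s_*x+c*y,z])
E
python3 - <<'E'
from h import *
yaw=np.degrees(np.load('st.npy')[2])
P=st(0,-52+31.5,104);print(P); goto(P,yaw)   # tool y along station x
goto(P+[0,0,96],yaw)
E
```

```text
[ 551.75095609 -376.65455797  104.        ]
t 0.8 pos [ 303.7 -602.8  231.3] toolx [ 0.  0. -1.] yang -63.3 q7 -0.07 F [-0.  -0.5 -0.9] w 1.002
turn [-28.4  -0.    0. ]
turn [151.6   0.    0. ]
shift [ 0.1273 -0.0903 -0.3232]
t 0.8 pos [ 303.7 -602.8  231.3] toolx [ 0.  0. -1.] yang -63.3 q7 -0.07 F [-0.  -0.5 -0.9] w 1.002
turn [-28.4  -0.    0. ]
turn [151.6   0.    0. ]
shift [ 0.0313 -0.0903 -0.3232]
```

```bash
python3 -m jog '[{"dx":0.031,"dy":-0.09,"dz":-0.323,"wx":-28.4,"grip":0},{"dx":0.031,"dy":-0.09,"dz":-0.323,"wx":-28.4,"grip":0},{"dx":0.031,"dy":-0.09,"dz":-0.323,"wx":-28.4,"grip":0},{"dx":0.031,"dy":-0.09,"dz":-0.323,"wx":-28.4,"grip":0},{"dx":0.031,"dy":-0.09,"dz":-0.323,"wx":-28.4,"grip":0},{"dx":0.031,"dy":-0.09,"dz":-0.323,"wx":-28.4,"grip":0},{"dx":0.031,"dy":-0.09,"dz":-0.323,"wx":-28.4,"grip":0},{"dx":0.031,"dy":-0.09,"dz":-0.323,"wx":-28.4,"grip":0},{"dx":0.031,"dy":-0.09,"dz":-0.323,"wx":-28.4,"grip":0}]' 60
python3 - <<'E'
from h import *
goto(st(0,-52+31.5,104),-34.9)
for n in("scene","top"):
    p,d=manip.snapshot(n); cv2.imwrite(f"pics/{n}1.png",p); np.save(f"pics/{n}1.npy",d)
E
```

```text
t 0.8 pos [ 303.7 -602.8  231.3] toolx [ 0.  0. -1.] yang -63.3 q7 -0.07 F [-0.  -0.5 -0.9] w 1.002
turn [-28.4  -0.    0. ]
turn [151.6   0.    0. ]
shift [ 0.1273 -0.0903 -0.3232]invalid input at $[0]: expected keys dx, dy, dz, wx, wy, wz, grip
```

View pics/scene1.png

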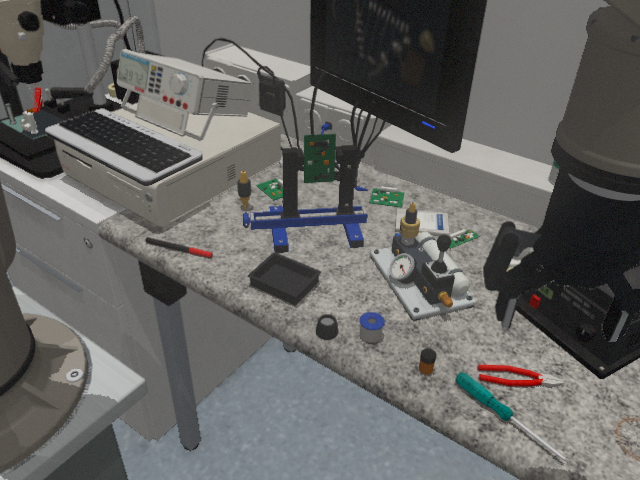

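View pics/top1.png

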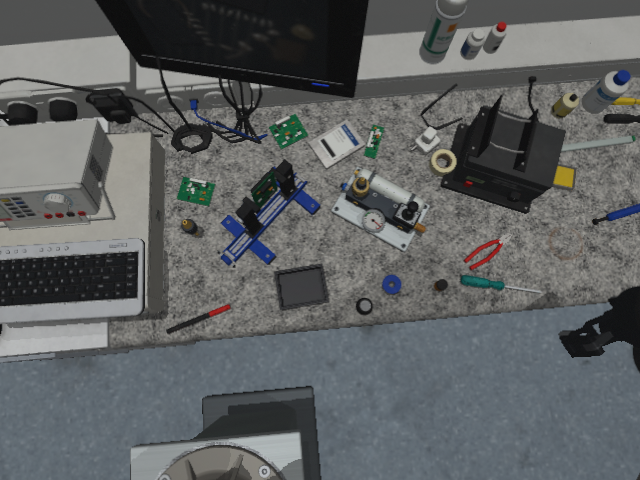

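The move was refused because every row needs all seven keys, so nothing changed in the scene. I'll resend it in full.

```bash
python3 -m jog '[{"dx":0.031,"dy":-0.09,"dz":-0.323,"wx":-28.4,"wy":0,"wz":0,"grip":0},{"dx":0.031,"dy":-0.09,"dz":-0.323,"wx":-28.4,"wy":0,"wz":0,"grip":0},{"dx":0.031,"dy":-0.09,"dz":-0.323,"wx":-28.4,"wy":0,"wz":0,"grip":0},{"dx":0.031,"dy":-0.09,"dz":-0.323,"wx":-28.4,"wy":0,"wz":0,"grip":0},{"dx":0.031,"dy":-0.09,"dz":-0.323,"wx":-28.4,"wy":0,"wz":0,"grip":0},{"dx":0.031,"dy":-0.09,"dz":-0.323,"wx":-28.4,"wy":0,"wz":0,"grip":0},{"dx":0.031,"dy":-0.09,"dz":-0.323,"wx":-28.4,"wy":0,"wz":0,"grip":0},{"dx":0.031,"dy":-0.09,"dz":-0.323,"wx":-28.4,"wy":0,"wz":0,"grip":0},{"dx":0.031,"dy":-0.09,"dz":-0.323,"wx":-28.4,"wy":0,"wz":0,"grip":0}]' 60
python3 - <<'E'
from h import *
goto(st(0,-52+31.5,104),-34.9)
for n in("scene","top"):
    p,d=manip.snapshot(n); cv2.imwrite(f"pics/{n}2.png",p); np.save(f"pics/{n}2.npy",d)
p=cv2.imread("pics/scene2.png"); u,v=proj("scene",manip.state()["position"])[0];print(u,v); x0,y0=int(u)-80,int(v)-50
cv2.imwrite("pics/s3.png",cv2.resize(p[150:330,340:520],(600,600),interpolation=cv2.INTER_CUBIC))
p=cv2.imread("pics/top2.png");print(proj("top",manip.state()["position"])[0])
cv2.imwrite("pics/t3.png",cv2.resize(p[135:255,310:460],(750,600),interpolation=cv2.INTER_CUBIC))
E
```

```text
t: 2.02
position: [550.7, -378.3, 200.5]
eef_rot: [-0.627, -0.327, 0.627, -0.327]
wrist_force: [-0.3, -0.9, -0.2]
width: -0.002
t 2.02 pos [ 550.7 -378.3  200.5] toolx [-0. -0. -1.] yang -35.0 q7 -0.15 F [-0.3 -0.9 -0.2] w -0.002
turn [-0.1  0.  -0. ]
turn [179.9  -0.   -0. ]
shift [ 0.0965 -0.0001 -0.002 ]
442.05672450138366 182.55550674930157
[408.25345128 182.45606887]
```

View pics/s3.png

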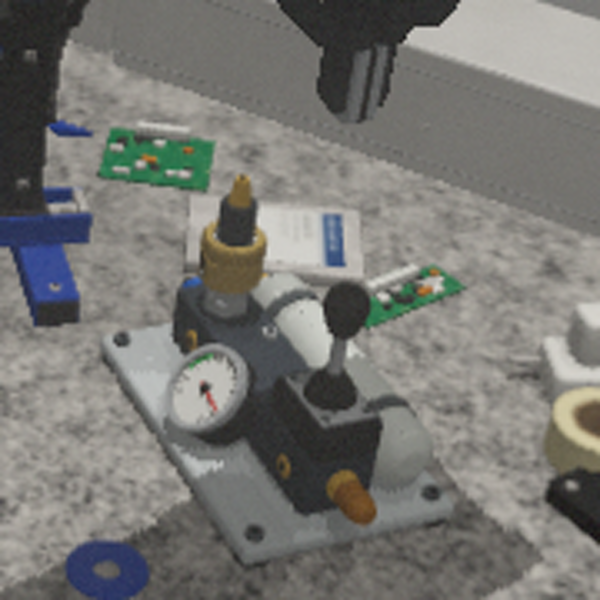

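View pics/t3.png

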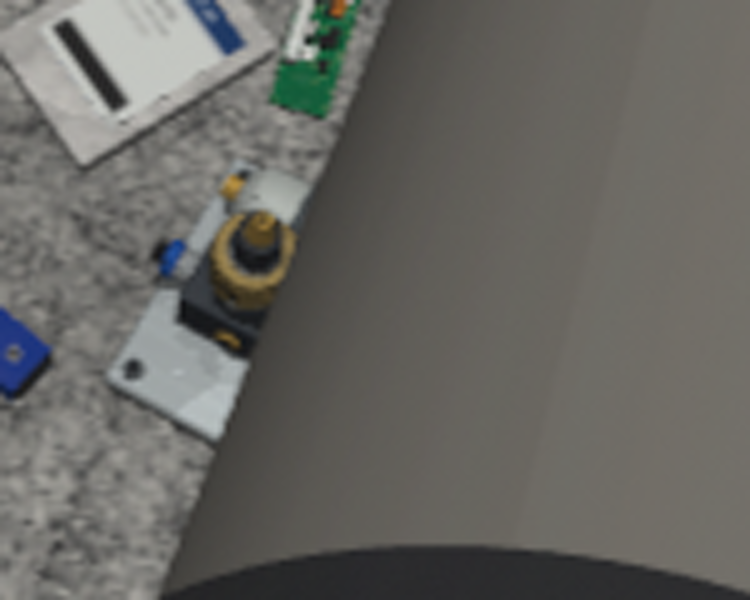

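```bash
python3 -m jog '[{"dx":0.055,"dy":0,"dz":-0.002,"wx":0,"wy":0,"wz":0,"grip":0},{"dx":0.096,"dy":0,"dz":-0.002,"wx":0,"wy":0,"wz":0,"grip":0},{"dx":0.096,"dy":0,"dz":-0.002,"wx":0,"wy":0,"wz":0,"grip":0},{"dx":0.096,"dy":0,"dz":0.004,"wx":0,"wy":0,"wz":0,"grip":0},{"dx":0.096,"dy":0,"dz":0.004,"wx":0,"wy":0,"wz":0,"grip":0}]'; python3 -c "
from h import *
goto(st(0,-52+21.5,104))"; python3 -m jog '[{"dx":0,"dy":0,"dz":0.008,"wx":0,"wy":0,"wz":0,"grip":0},{"dx":0,"dy":0,"dz":0.014,"wx":0,"wy":0,"wz":0,"grip":0},{"dx":0,"dy":0,"dz":0.014,"wx":0,"wy":0,"wz":0,"grip":0}]';python3 - <<'E'
from h import *
goto(st(0,-52+21.5,104))
for n in("scene",):
    p,d=manip.snapshot(n); cv2.imwrite(f"pics/{n}3.png",p); np.save(f"pics/{n}3.npy",d)
cv2.imwrite("pics/s4.png",cv2.resize(p[180:330,350:500],(600,600),interpolation=cv2.INTER_CUBIC))
E
```

```text
t: 2.75
position: [549.1, -382.8, 106.7]
eef_rot: [0.628, 0.325, -0.627, 0.327]
wrist_force: [0.3, 0.3, -0.3]
width: 0.001
t 2.75 pos [ 549.1 -382.8  106.7] toolx [ 0.002 -0.002 -1.   ] yang -35.0 q7 -0.16 F [ 0.3  0.3 -0.3] w 0.001
shift [ 0.0027 -0.0013  0.0034]
t: 3.12
position: [540.9, -395.0, 107.1]
eef_rot: [0.628, 0.325, -0.627, 0.327]
wrist_force: [1.5, 1.3, 1.1]
width: -0.0
t 3.12 pos [ 540.9 -395.   107.1] toolx [ 0.003 -0.003 -1.   ] yang -35.1 q7 -0.14 F [1.5 1.3 1.1] w -0.0
shift [ 0.0031 -0.0016 -0.0113]
```

View pics/s4.png

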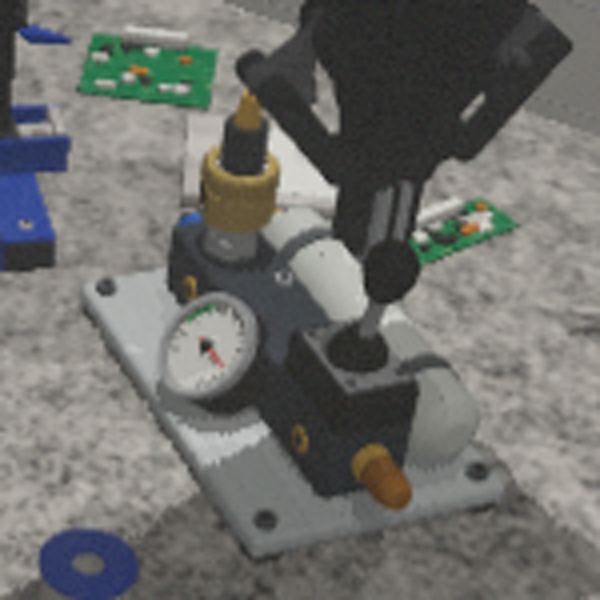

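```bash
python3 -m jog '[{"dx":0,"dy":0,"dz":0.010,"wx":0,"wy":0,"wz":0,"grip":0},{"dx":0,"dy":0,"dz":0.010,"wx":0,"wy":0,"wz":0,"grip":0},{"dx":0,"dy":0,"dz":0.010,"wx":0,"wy":0,"wz":0,"grip":0},{"dx":0,"dy":0,"dz":0.010,"wx":0,"wy":0,"wz":0,"grip":0},{"dx":0,"dy":0,"dz":0.010,"wx":0,"wy":0,"wz":0,"grip":0},{"dx":0,"dy":0,"dz":0.010,"wx":0,"wy":0,"wz":0,"grip":0}]';python3 - <<'E'
from h import *
goto(st(0,-52+21.5,104))
for n in("scene",):
    p,d=manip.snapshot(n); cv2.imwrite(f"pics/{n}4.png",p); np.save(f"pics/{n}4.npy",d)
cv2.imwrite("pics/s5.png",cv2.resize(p[180:330,350:500],(600,600),interpolation=cv2.INTER_CUBIC))
E
```

```text
t: 3.92
position: [535.4, -402.6, 106.9]
eef_rot: [0.628, 0.325, -0.627, 0.327]
wrist_force: [2.3, 3.2, -1.6]
width: -0.0
t 3.92 pos [ 535.4 -402.6  106.9] toolx [ 0.003 -0.002 -1.   ] yang -35.0 q7 -0.12 F [ 2.3  3.2 -1.6] w -0.0
shift [ 0.0029 -0.0015 -0.0206]
```

View pics/s5.png

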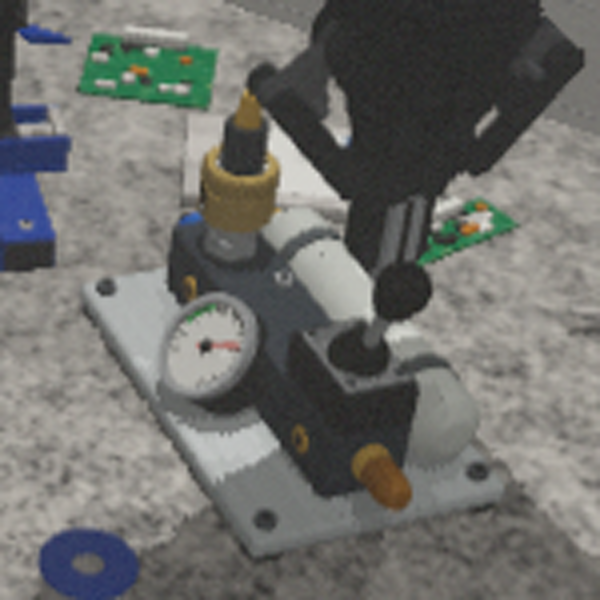

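```bash
cat >> h.py <<'E'
def needle_px(hub,tip,n="scene"):
    P=np.load('st.npy'); Rz=Ro.from_euler('z',P[2]).as_matrix()
    nrm=Rz@[-.7071,0,.7071];up=Rz@[.7071,0,.7071];rt=Rz@[0,-1,0]
    H=np.array([532,-339,38.5]);  # hub approx
    o,d=ray(n,*hub); H=o+d*((H-o)@nrm)/(d@nrm)
    o,d=ray(n,*tip); v=o+d*((H-o)@nrm)/(d@nrm)-H
    return np.arctan2(v@rt,v@up)%(2*np.pi)+np.radians(135)-(2*np.pi if np.arctan2(v@rt,v@up)%(2*np.pi)>4.0 else 0),np.linalg.norm(v),H
def needle(img,n="scene",box=None):
    """red pixels (weighted) on the dial; hub from geometry"""
    P=np.load('st.npy')
    f=img.astype(float); red=np.clip(f[:,:,2]-np.maximum(f[:,:,0],f[:,:,1])-15,0,None)
    x0,x1,y0,y1=box; m=np.zeros_like(red); m[y0:y1,x0:x1]=red[y0:y1,x0:x1]
    v,u=np.nonzero(m); return np.c_[u,v,m[v,u]]
E
python3 - <<'E'
from h import *
c=lambda x,y:(350+(x+.5)/4-.5,180+(y+.5)/4-.5)
print(needle_px(c(204,347),c(240,348)))
print("start",needle_px(c(204,345),c(221,367)))
# green band in scene: ends of green arc crop ~(188,323)..(214,310)
print("green",needle_px(c(204,346),c(188,323)),needle_px(c(204,346),c(214,310)))
p=cv2.imread('pics/scene4.png');r=needle(p,box=(385,415,250,285));print(r.round(0)[r[:,2]>5])
E
```

```text
(np.float64(3.2266664107887926), np.float64(18.059456275732586), array([ 530.41801165, -341.08269591,   38.39244265]))
start (np.float64(3.9061034305106688), np.float64(14.971061914576238), array([ 531.15420408, -340.62989774,   38.7376789 ]))
green (np.float64(0.8024537599852648), np.float64(15.361084717071284), array([ 530.78600784, -340.85635898,   38.56501423])) (np.float64(1.6438699108140815), np.float64(16.127858872611807), array([ 530.78600784, -340.85635898,   38.56501423]))
[[397. 250.   8.]
 [398. 250.  14.]
 [398. 251.   9.]
 [406. 265.  21.]
 [407. 265.  20.]
 [408. 265.  17.]
 [399. 266.  31.]
 [403. 266.  36.]
 [404. 266.  34.]
 [405. 266.  33.]
 [406. 266.  46.]
 [407. 266.  47.]
 [408. 266.  39.]
 [409. 266.  25.]
 [409. 267.   8.]]
```

```bash
python3 -m jog '[{"dx":0,"dy":0,"dz":0,"wx":0,"wy":0,"wz":0,"grip":0},{"dx":0,"dy":0,"dz":0,"wx":0,"wy":0,"wz":0,"grip":0},{"dx":0,"dy":0,"dz":0,"wx":0,"wy":0,"wz":0,"grip":0},{"dx":0,"dy":0,"dz":0,"wx":0,"wy":0,"wz":0,"grip":0},{"dx":0,"dy":0,"dz":0,"wx":0,"wy":0,"wz":0,"grip":0},{"dx":0,"dy":0,"dz":0,"wx":0,"wy":0,"wz":0,"grip":0},{"dx":0,"dy":0,"dz":0,"wx":0,"wy":0,"wz":0,"grip":0},{"dx":0,"dy":0,"dz":0,"wx":0,"wy":0,"wz":0,"grip":0},{"dx":0,"dy":0,"dz":0,"wx":0,"wy":0,"wz":0,"grip":0},{"dx":0,"dy":0,"dz":-0.012,"wx":0,"wy":0,"wz":0,"grip":0},{"dx":0,"dy":0,"dz":-0.020,"wx":0,"wy":0,"wz":0,"grip":0},{"dx":0,"dy":0,"dz":-0.022,"wx":0,"wy":0,"wz":0,"grip":0}]';python3 - <<'E'
from h import *
goto(st(0,-52+21.5,104))
o=[]
for i in range(2):
    p,d=manip.snapshot("scene"); cv2.imwrite(f"pics/scene5{i}.png",p)
    o.append(cv2.resize(p[180:330,350:450],(400,600),interpolation=cv2.INTER_CUBIC))
    r=needle(p,box=(385,415,252,285));print(r.astype(int)[r[:,2]>5].tolist())
cv2.imwrite("pics/s6.png",np.hstack(o))
E
```

```text
t: 5.48
position: [548.5, -383.9, 107.0]
eef_rot: [0.628, 0.325, -0.627, 0.328]
wrist_force: [-0.1, -0.0, -0.3]
width: 0.001
t 5.47 pos [ 548.5 -383.9  107. ] toolx [ 0.003 -0.002 -1.   ] yang -35.0 q7 -0.16 F [-0.1 -0.  -0.3] w 0.001
shift [ 0.003  -0.0015  0.0022]
[[405, 258, 32], [406, 258, 21], [404, 259, 7], [405, 259, 48], [404, 260, 42], [405, 260, 14], [403, 261, 6], [404, 261, 46], [403, 262, 39], [404, 262, 11], [402, 263, 23], [403, 263, 40], [402, 264, 36], [400, 267, 7], [399, 268, 9], [400, 268, 32]]
[[398, 252, 6], [405, 258, 31], [406, 258, 21], [404, 259, 7], [405, 259, 47], [404, 260, 46], [405, 260, 16], [403, 261, 7], [404, 261, 45], [403, 262, 42], [404, 262, 10], [402, 263, 21], [403, 263, 31], [402, 264, 35], [400, 267, 7], [399, 268, 9], [400, 268, 32]]
```

View pics/s6.png

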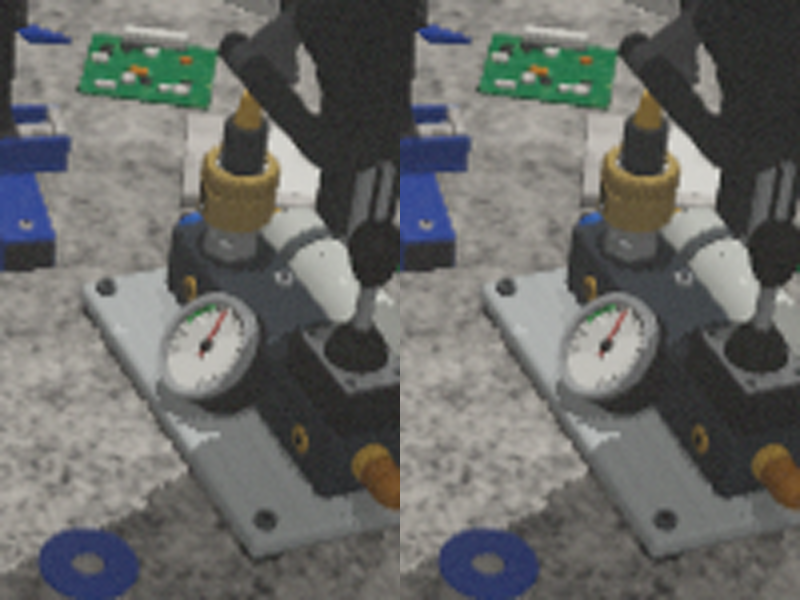

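Run:
```python
from h import *
print(needle_px((399.7,268),(405.3,258))[0],needle_px((401,266),(405.3,258))[0])
# where would angles project, from hub
P=np.load('st.npy');Rz=Ro.from_euler('z',P[2]).as_matrix();H=needle_px((401,266),(405,258))[2]
for a in(.75,1.1,1.5,1.8,1.9,2.0):
    b=a-np.radians(135); print(a,proj("scene",H+16*(Rz@[.7071*np.cos(b),-np.sin(b),.7071*np.cos(b)]))[0])
```

```text
1.9525942485636119 1.9294642746807398
0.75 [396.46713037 260.36519353]
1.1 [399.06965492 258.34488393]
1.5 [402.3256105  257.16010773]
1.8 [404.67723038 257.1750458 ]
1.9 [405.40202382 257.35692505]
2.0 [406.08484383 257.62556065]
```

```bash
python3 -m jog '[{"dx":0,"dy":0,"dz":0.010,"wx":0,"wy":0,"wz":0,"grip":0},{"dx":0,"dy":0,"dz":0.023,"wx":0,"wy":0,"wz":0,"grip":0},{"dx":0,"dy":0,"dz":0.023,"wx":0,"wy":0,"wz":0,"grip":0},{"dx":0,"dy":0,"dz":0.023,"wx":0,"wy":0,"wz":0,"grip":0},{"dx":0,"dy":0,"dz":0.023,"wx":0,"wy":0,"wz":0,"grip":0},{"dx":0,"dy":0,"dz":0.010,"wx":0,"wy":0,"wz":0,"grip":0},{"dx":0,"dy":0,"dz":0.002,"wx":0,"wy":0,"wz":0,"grip":0},{"dx":0,"dy":0,"dz":-0.002,"wx":0,"wy":0,"wz":0,"grip":0},{"dx":0,"dy":0,"dz":-0.004,"wx":0,"wy":0,"wz":0,"grip":0},{"dx":0,"dy":0,"dz":-0.004,"wx":0,"wy":0,"wz":0,"grip":0}]';python3 - <<'E'
from h import *
goto(st(0,52,170),-35)
o=[]
for i in range(2):
    p,d=manip.snapshot("scene"); cv2.imwrite(f"pics/scene6{i}.png",p)
    o.append(cv2.resize(p[180:330,350:450],(400,600),interpolation=cv2.INTER_CUBIC))
    r=needle(p,box=(385,415,252,285));print(r.astype(int)[r[:,2]>5].tolist())
cv2.imwrite("pics/s7.png",np.hstack(o))
E
```

```text
t: 6.82
position: [550.3, -381.3, 106.9]
eef_rot: [0.628, 0.325, -0.627, 0.328]
wrist_force: [-0.3, -0.1, -0.7]
width: -0.001
t 6.83 pos [ 550.3 -381.3  106.9] toolx [ 0.003 -0.003 -1.   ] yang -35.0 q7 -0.17 F [-0.3 -0.1 -0.7] w -0.001
turn [-0.   0.  -0.2]
turn [ 1.8e+02 -3.0e-01 -1.0e-01]
shift [-0.0631 -0.0014 -0.0771]
[[400, 258, 15], [401, 258, 34], [400, 259, 16], [401, 259, 34], [400, 260, 19], [401, 260, 43], [400, 261, 23], [401, 261, 50], [400, 262, 16], [401, 262, 50], [401, 263, 51], [401, 264, 33], [401, 267, 26], [401, 268, 39], [402, 268, 6]]
[[398, 252, 8], [400, 258, 14], [401, 258, 29], [400, 259, 15], [401, 259, 31], [400, 260, 19], [401, 260, 43], [400, 261, 21], [401, 261, 49], [400, 262, 16], [401, 262, 48], [401, 263, 53], [401, 264, 36], [401, 267, 25], [401, 268, 37]]
```

View pics/s7.png

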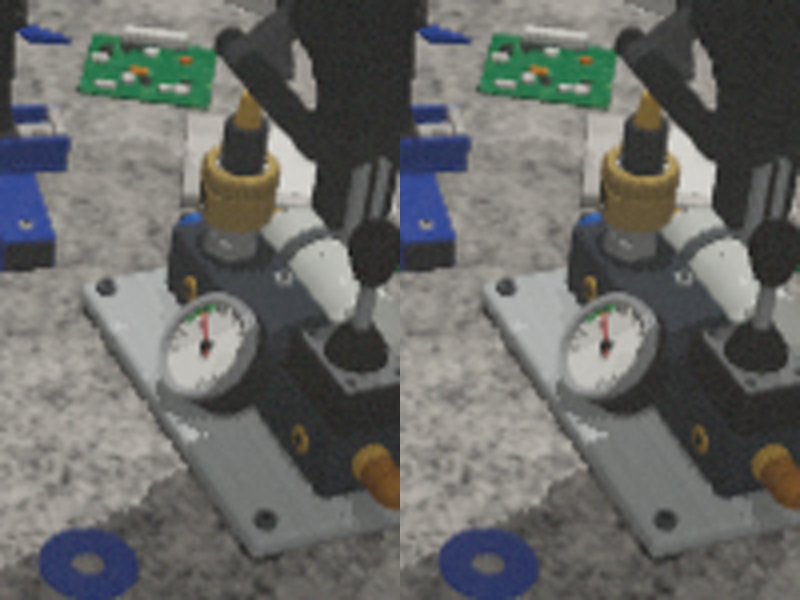

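Run:
```python
from h import *
print(needle_px((401.2,268),(400.65,258))[0],needle_px((401.2,266),(400.65,258))[0])
o=[]
for f in("pics/scene0.png","pics/scene60.png","pics/scene50.png"):
    p=cv2.imread(f); o.append(cv2.resize(p[250:284,386:418],None,fx=8,fy=10,interpolation=cv2.INTER_LANCZOS4))
cv2.imwrite("pics/z1.png",np.hstack(o))
```

```text
1.2820387310124106 1.268474078258282
```

View pics/z1.png

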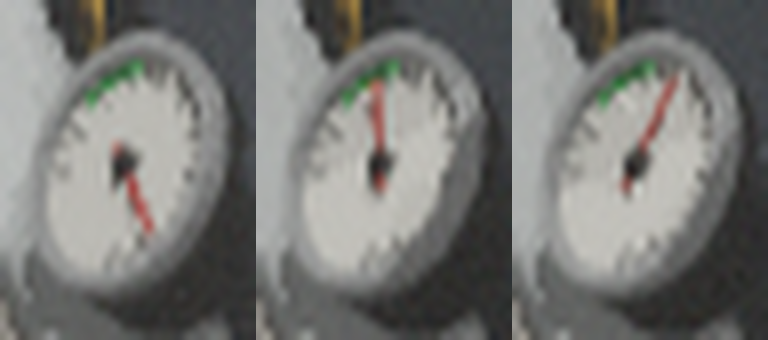

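```bash
python3 -m jog '[{"dx":-0.050,"dy":-0.001,"dz":-0.004,"wx":0,"wy":0,"wz":0,"grip":0},{"dx":-0.063,"dy":-0.0015,"dz":-0.04,"wx":0,"wy":0,"wz":0,"grip":0.65},{"dx":-0.063,"dy":-0.0015,"dz":-0.077,"wx":0,"wy":0,"wz":0,"grip":0.65},{"dx":-0.063,"dy":-0.0015,"dz":-0.077,"wx":0,"wy":0,"wz":-0.2,"grip":0.65},{"dx":-0.063,"dy":-0.0015,"dz":-0.077,"wx":0,"wy":0,"wz":-0.2,"grip":0.65},{"dx":-0.063,"dy":-0.0015,"dz":-0.077,"wx":0,"wy":0,"wz":-0.2,"grip":0.65},{"dx":-0.063,"dy":-0.0015,"dz":-0.077,"wx":0,"wy":0,"wz":-0.2,"grip":0.65}]';python3 - <<'E'
from h import *
goto(st(0,52,63),-35)
p,d=manip.snapshot("scene"); cv2.imwrite("pics/scene7.png",p)
cv2.imwrite("pics/s8.png",cv2.resize(p[130:330,350:500],(600,800),interpolation=cv2.INTER_CUBIC)[:600])
c=manip.snapshot("top")[0]; cv2.imwrite("pics/top7.png",c)
cv2.imwrite("pics/t8.png",cv2.resize(c[135:255,310:460],(750,600),interpolation=cv2.INTER_CUBIC))
E
```

```text
t: 7.8
position: [592.4, -318.3, 169.7]
eef_rot: [-0.627, -0.326, 0.628, -0.326]
wrist_force: [-0.2, -0.1, -0.4]
width: 0.651
t 7.8 pos [ 592.4 -318.3  169.7] toolx [-0.001 -0.001 -1.   ] yang -35.1 q7 -0.28 F [-0.2 -0.1 -0.4] w 0.651
turn [-0.1  0.1  0. ]
turn [ 1.799e+02  0.000e+00 -1.000e-01]
shift [ 0.1067 -0.     -0.0014]
```

View pics/s8.png

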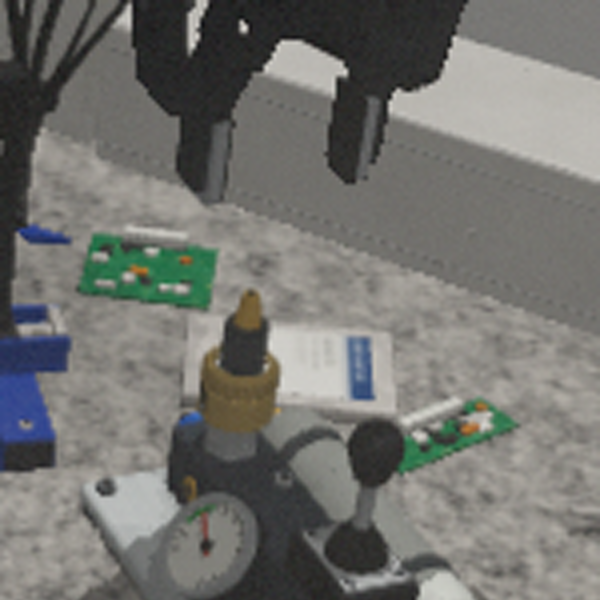

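View pics/t8.png

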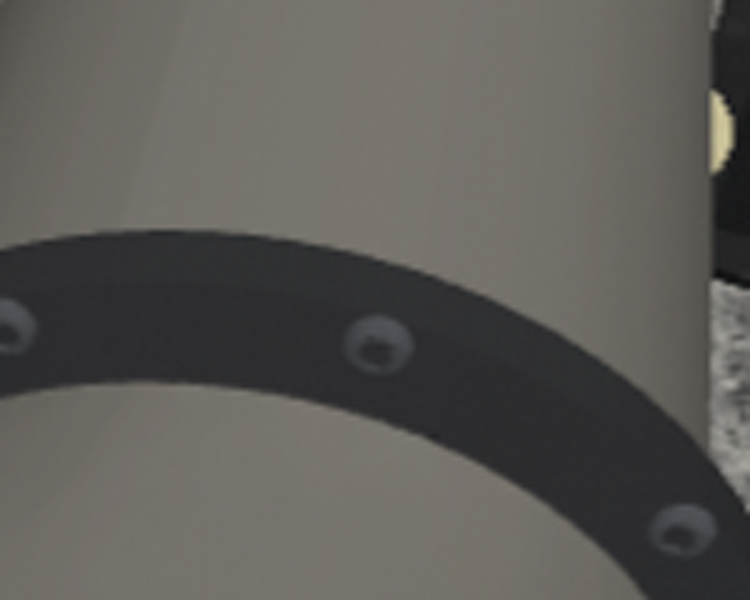

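Run:
```python
from h import *
s=manip.state();p=s["position"];f=lambda q:((proj("scene",q)[0]-[350,130]+.5)*4-.5).round(0)
print(f(p),f([p[0],p[1],122]),f([p[0],p[1],75]))
y=Ro.from_quat(s["eef_rot"]).as_matrix()[:,1]
for k in(-35,-27.6,27.6,35): print(k,f(p+k*y+[0,0,4]))
```

```text
[266. 188.] [251. 289.] [238. 384.]
-35 [187. 192.]
-27.6 [204. 189.]
27.6 [329. 169.]
35 [346. 166.]
```

```bash
python3 -m jog '[{"dx":0.05,"dy":-0.0025,"dz":-0.001,"wx":0,"wy":0,"wz":0,"grip":0.65},{"dx":0.1,"dy":-0.0025,"dz":-0.001,"wx":0,"wy":0,"wz":0,"grip":0.65},{"dx":0.107,"dy":-0.0025,"dz":-0.001,"wx":0,"wy":0,"wz":0,"grip":0.65},{"dx":0.107,"dy":-0.0025,"dz":-0.001,"wx":0,"wy":0,"wz":0,"grip":0.65},{"dx":0.107,"dy":-0.0025,"dz":-0.001,"wx":0,"wy":0,"wz":0,"grip":0.65}]';python3 - <<'E'
from h import *
goto(st(0,52,63),-35)
p,d=manip.snapshot("scene"); cv2.imwrite("pics/scene8.png",p)
cv2.imwrite("pics/s9.png",cv2.resize(p[180:330,350:500],(600,600),interpolation=cv2.INTER_CUBIC))
E
```

```text
t: 8.52
position: [592.4, -316.4, 65.0]
eef_rot: [0.628, 0.325, -0.627, 0.327]
wrist_force: [-0.2, -0.7, 0.5]
width: 0.647
t 8.53 pos [ 592.4 -316.4   65. ] toolx [ 0.002 -0.002 -1.   ] yang -35.1 q7 -0.3 F [-0.2 -0.7  0.5] w 0.647
turn [-0.1  0.  -0.2]
turn [179.9  -0.3  -0. ]
shift [0.0021 0.0011 0.0002]
```

View pics/s9.png

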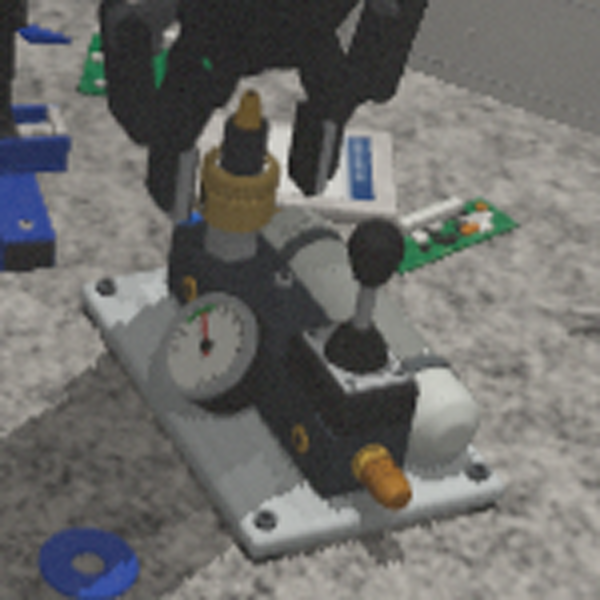

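```bash
python3 -m jog '[{"dx":0.001,"dy":0,"dz":0,"wx":0,"wy":0,"wz":0,"grip":0},{"dx":0.002,"dy":0,"dz":0,"wx":0,"wy":0,"wz":0,"grip":0},{"dx":0.002,"dy":0,"dz":0,"wx":0,"wy":0,"wz":0,"grip":0},{"dx":0.002,"dy":0,"dz":0,"wx":0,"wy":0,"wz":0,"grip":0},{"dx":0.002,"dy":0,"dz":0,"wx":0,"wy":0,"wz":0,"grip":0}]' 25;python3 - <<'E'
from h import *
goto(st(0,52,63),-35)
print(manip.state()["ft_torque"])
p,d=manip.snapshot("scene"); cv2.imwrite("pics/scene9.png",p)
cv2.imwrite("pics/s10.png",cv2.resize(p[180:330,350:500],(600,600),interpolation=cv2.INTER_CUBIC))
E
```

```text
t: 9.2
position: [592.0, -316.1, 63.3]
eef_rot: [0.628, 0.325, -0.627, 0.327]
wrist_force: [-4.1, 3.6, 4.9]
width: 0.366
t 9.2 pos [ 592.  -316.1   63.3] toolx [ 0.002 -0.002 -1.   ] yang -35.1 q7 -0.3 F [-4.1  3.6  4.9] w 0.366
turn [-0.1  0.  -0.1]
turn [179.9  -0.2  -0. ]
shift [0.0003 0.0016 0.0003]
[ 0.74668515  1.035401   -0.00956628]
```

View pics/s10.png

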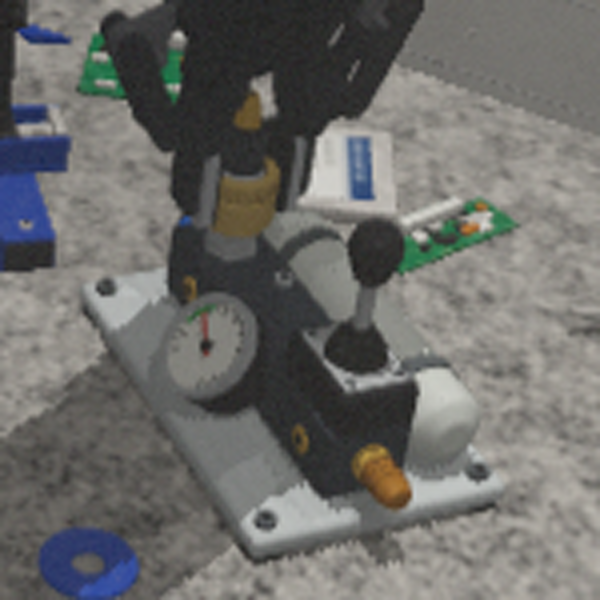

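```bash
python3 -m jog '[{"dx":0,"dy":-0.001,"dz":0,"wx":0,"wy":0,"wz":0,"grip":0},{"dx":0,"dy":-0.001,"dz":0,"wx":0,"wy":0,"wz":0,"grip":0},{"dx":0.003,"dy":-0.001,"dz":0,"wx":0,"wy":0,"wz":0,"grip":0},{"dx":0.006,"dy":-0.001,"dz":0,"wx":0,"wy":0,"wz":0,"grip":0},{"dx":0.0085,"dy":-0.001,"dz":0,"wx":0,"wy":0,"wz":0,"grip":0},{"dx":0.0095,"dy":-0.001,"dz":0,"wx":0,"wy":0,"wz":0,"grip":0},{"dx":0.0095,"dy":-0.001,"dz":0,"wx":0,"wy":0,"wz":0,"grip":0}]' 90;python3 - <<'E'
from h import *
goto(st(0,52,54),-35)
print(manip.state()["ft_torque"])
p,d=manip.snapshot("scene"); cv2.imwrite("pics/scene10.png",p)
cv2.imwrite("pics/s11.png",cv2.resize(p[180:330,350:500],(600,600),interpolation=cv2.INTER_CUBIC))
E
```

```text
t: 10.12
position: [592.2, -316.1, 56.8]
eef_rot: [0.628, 0.324, -0.627, 0.328]
wrist_force: [-11.3, 5.0, 37.9]
width: 0.347
t 10.12 pos [ 592.2 -316.1   56.8] toolx [ 0.004 -0.003 -1.   ] yang -35.1 q7 -0.3 F [-11.3   5.   37.9] w 0.347
turn [-0.1  0.  -0.3]
turn [179.9  -0.5  -0. ]
shift [0.0028 0.0014 0.0003]
[1.12258397 2.4052366  0.02087246]
```

View pics/s11.png

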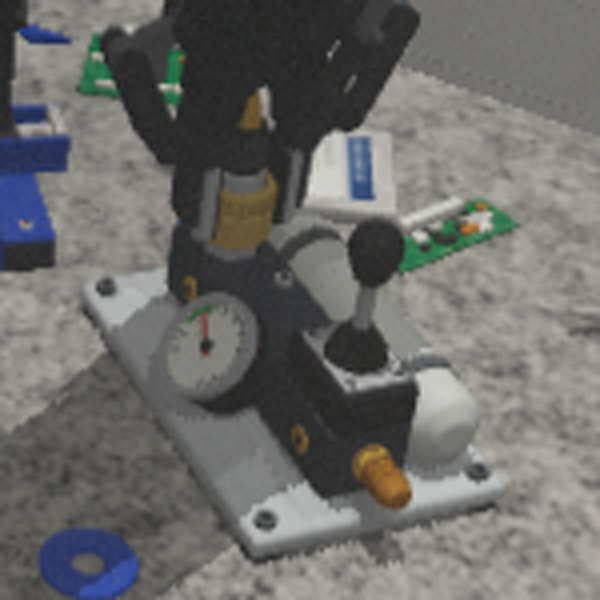

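```bash
python3 -m jog '[{"dx":0.0018,"dy":0,"dz":0,"wx":-8,"wy":0,"wz":0,"grip":0},{"dx":0.0018,"dy":0,"dz":0,"wx":-18,"wy":0,"wz":0,"grip":0},{"dx":0.0018,"dy":0,"dz":0,"wx":-28,"wy":0,"wz":0,"grip":0},{"dx":0.0018,"dy":0,"dz":0,"wx":-38,"wy":0,"wz":0,"grip":0},{"dx":0.0018,"dy":0,"dz":0,"wx":-48,"wy":0,"wz":0,"grip":0},{"dx":0.0018,"dy":0,"dz":0,"wx":-57,"wy":0,"wz":0,"grip":0},{"dx":0.0018,"dy":0,"dz":0,"wx":-63,"wy":0,"wz":0,"grip":0},{"dx":0.0018,"dy":0,"dz":0,"wx":-63,"wy":0,"wz":0,"grip":0}]';python3 - <<'E'
from h import *
goto(st(0,52,54),28)
print(manip.state()["ft_torque"])
p,d=manip.snapshot("scene"); cv2.imwrite("pics/scene11.png",p)
cv2.imwrite("pics/s12.png",cv2.resize(p[180:330,350:500],(600,600),interpolation=cv2.INTER_CUBIC))
E
```

```text
t: 11.18
position: [592.7, -316.1, 56.9]
eef_rot: [0.364, 0.604, -0.364, 0.608]
wrist_force: [-9.0, 6.1, 27.1]
width: 0.346
t 11.18 pos [ 592.7 -316.1   56.9] toolx [ 0.005 -0.004 -1.   ] yang 28.0 q7 0.63 F [-9.   6.1 27.1] w 0.346
turn [-0.   0.3 -0.2]
turn [180.   -0.3  -0.5]
shift [ 0.0029 -0.0001  0.0011]
[1.1493559  2.07143548 0.02205535]
```

View pics/s12.png

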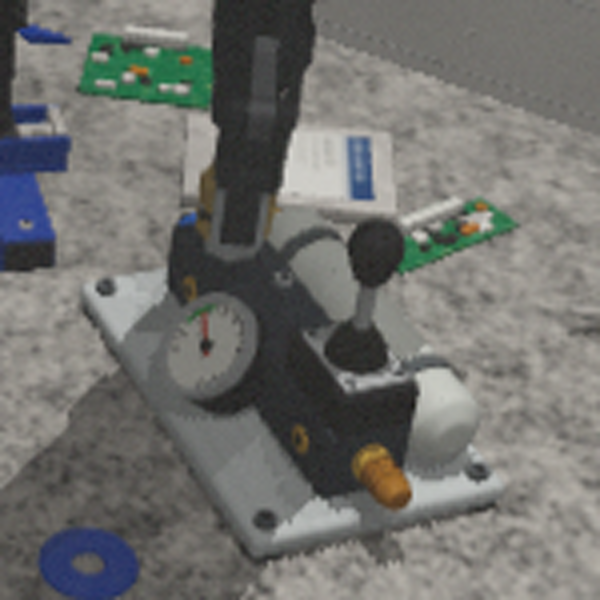

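```bash
python3 -m jog '[{"dx":-0.002,"dy":0,"dz":0,"wx":0,"wy":0,"wz":0,"grip":0},{"dx":-0.0035,"dy":0,"dz":0,"wx":0,"wy":0,"wz":0,"grip":0},{"dx":-0.0035,"dy":0,"dz":0,"wx":0,"wy":0,"wz":0,"grip":0},{"dx":-0.0035,"dy":0,"dz":0,"wx":0,"wy":0,"wz":0,"grip":0}]';python3 - <<'E'
from h import *
goto(st(0,52,90),28)
print(manip.state()["ft_torque"])
E
```

```text
t: 11.72
position: [592.6, -316.0, 60.6]
eef_rot: [0.364, 0.604, -0.365, 0.608]
wrist_force: [-4.4, 2.5, 7.1]
width: 0.347
t 11.72 pos [ 592.6 -316.    60.6] toolx [ 0.005 -0.004 -1.   ] yang 27.9 q7 0.63 F [-4.4  2.5  7.1] w 0.347
turn [-0.1  0.3 -0.2]
turn [179.9  -0.2  -0.5]
shift [-0.0294  0.0001  0.0014]
[0.43771562 0.96270948 0.01785814]
```

```bash
python3 -m jog '[{"dx":-0.0005,"dy":0,"dz":0,"wx":0,"wy":0,"wz":0,"grip":0},{"dx":-0.0005,"dy":0,"dz":0,"wx":0,"wy":0,"wz":0,"grip":0.6},{"dx":-0.0005,"dy":0,"dz":0,"wx":0,"wy":0,"wz":0,"grip":0.6},{"dx":-0.0005,"dy":0,"dz":0,"wx":0,"wy":0,"wz":0,"grip":0.6},{"dx":-0.04,"dy":0,"dz":0,"wx":0,"wy":0,"wz":0,"grip":0.6},{"dx":-0.08,"dy":0,"dz":0,"wx":0,"wy":0,"wz":0,"grip":0.6},{"dx":-0.08,"dy":0,"dz":0,"wx":0,"wy":0,"wz":0,"grip":0.6}]';python3 - <<'E'
from h import *
goto(st(0,52,88),28)
p,d=manip.snapshot("scene"); cv2.imwrite("pics/scene12.png",p)
a=cv2.imread("pics/scene7.png")
cv2.imwrite("pics/s13.png",np.hstack([cv2.resize(q[180:330,350:450],(400,600),interpolation=cv2.INTER_CUBIC) for q in(a,p)]))
E
```

```text
t: 12.6
position: [593.9, -316.5, 144.0]
eef_rot: [0.365, 0.602, -0.365, 0.61]
wrist_force: [0.3, -0.5, -0.7]
width: 0.598
t 12.6 pos [ 593.9 -316.5  144. ] toolx [ 0.01  -0.006 -1.   ] yang 27.9 q7 0.67 F [ 0.3 -0.5 -0.7] w 0.598
turn [-0.1  0.6 -0.3]
turn [179.9  -0.5  -0.9]
shift [ 0.056  -0.0013 -0.0003]
```

View pics/s13.png

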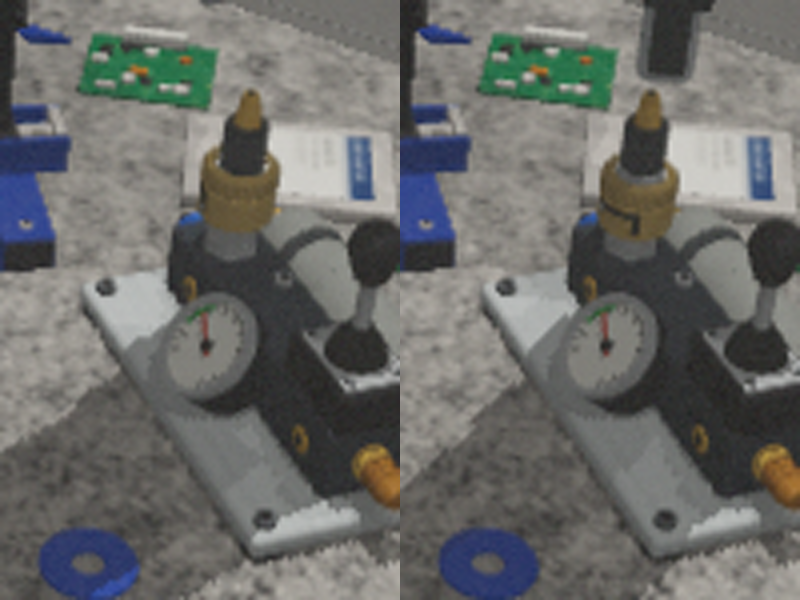

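```bash
python3 - <<'E'
from h import *
goto([592,-315.8,87],28)
E
python3 -m jog '[{"dx":0.03,"dy":-0.0013,"dz":-0.001,"wx":0,"wy":0.6,"wz":-0.3,"grip":0.6},{"dx":0.057,"dy":-0.0013,"dz":-0.0015,"wx":0,"wy":0.6,"wz":-0.3,"grip":0.6},{"dx":0.057,"dy":-0.0013,"dz":-0.0015,"wx":0,"wy":0.6,"wz":-0.3,"grip":0.6},{"dx":0.057,"dy":-0.0013,"dz":-0.0015,"wx":0,"wy":0.6,"wz":-0.3,"grip":0.6},{"dx":0.057,"dy":-0.0013,"dz":-0.0015,"wx":0,"wy":0.6,"wz":-0.3,"grip":0.0},{"dx":0.057,"dy":-0.0013,"dz":-0.0015,"wx":0,"wy":0.6,"wz":-0.3,"grip":0.0},{"dx":0.057,"dy":-0.0013,"dz":-0.0015,"wx":0,"wy":0.6,"wz":-0.3,"grip":0.0},{"dx":0.057,"dy":-0.0013,"dz":-0.0015,"wx":0,"wy":0.6,"wz":-0.3,"grip":0.0},{"dx":0.057,"dy":-0.0013,"dz":-0.0015,"wx":0,"wy":0.6,"wz":-0.3,"grip":0.0}]' 40;python3 - <<'E'
from h import *
goto(st(0,52,90),28)
p,d=manip.snapshot("scene"); cv2.imwrite("pics/scene13.png",p)
cv2.imwrite("pics/s14.png",cv2.resize(p[180:330,350:500],(600,600),interpolation=cv2.INTER_CUBIC))
E
```

```text
t 12.65 pos [ 592.9 -316.2  142. ] toolx [ 0.007 -0.005 -1.   ] yang 27.9 q7 0.67 F [-0.5 -0.6 -0.7] w 0.604
turn [-0.1  0.5 -0.2]
turn [179.9  -0.4  -0.7]
shift [ 0.055  -0.0008 -0.0012]
t: 13.78
position: [592.1, -316.0, 86.3]
eef_rot: [0.365, 0.606, -0.365, 0.605]
wrist_force: [-0.8, 0.1, 7.6]
width: 0.195
t 13.78 pos [ 592.1 -316.    86.3] toolx [-0.001  0.001 -1.   ] yang 27.9 q7 0.65 F [-0.8  0.1  7.6] w 0.195
turn [-0.1 -0.1  0. ]
turn [1.799e+02 0.000e+00 1.000e-01]
shift [-0.0037  0.0004  0.0016]
```

View pics/s14.png

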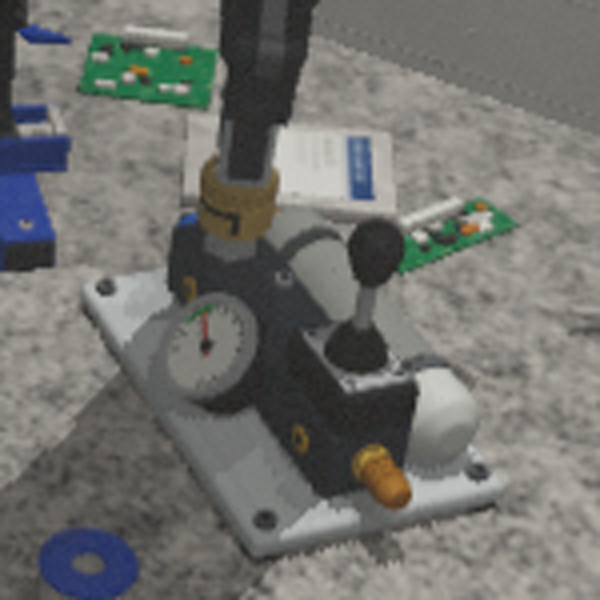

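```bash
python3 -m jog '[{"dx":-0.008,"dy":0,"dz":0,"wx":0,"wy":0,"wz":0,"grip":0.0},{"dx":-0.018,"dy":0,"dz":0,"wx":0,"wy":0,"wz":0,"grip":0.0},{"dx":-0.030,"dy":0,"dz":0,"wx":0,"wy":0,"wz":0,"grip":0.0},{"dx":-0.060,"dy":0,"dz":0,"wx":0,"wy":0,"wz":0,"grip":0.0},{"dx":-0.095,"dy":0,"dz":0,"wx":0,"wy":0,"wz":0,"grip":0.0},{"dx":-0.095,"dy":0,"dz":0,"wx":0,"wy":0,"wz":0,"grip":0.0}]' 60;python3 - <<'E'
from h import *
# tray from top image corners (outer rim z=22)
c=lambda x,y:(260+(x+.5)/4-.5,240+(y+.5)/4-.5)
C=[atz("top",*c(*q),22) for q in((60,127),(246,97),(275,247),(85,280))]
C=np.array(C);print(C.round(1),C.mean(0).round(1))
for i in range(4): print(np.linalg.norm(C[i]-C[i-1]).round(1))
e=C[0]-C[1]; print("tray y ang",np.degrees(np.arctan2(e[1],e[0])))
goto([C.mean(0)[0],C.mean(0)[1],130],28)
p,d=manip.snapshot("scene"); cv2.imwrite("pics/scene14.png",p)
cv2.imwrite("pics/s15.png",cv2.resize(p[130:330,350:500],(600,800),interpolation=cv2.INTER_CUBIC)[:600])
E
```

```text
t: 14.58
position: [593.7, -316.6, 185.1]
eef_rot: [0.365, 0.604, -0.364, 0.607]
wrist_force: [0.0, 0.9, -1.6]
width: 0.184
[[ 451.2 -134.6   22. ]
 [ 457.7 -226.7   22. ]
 [ 383.5 -233.9   22. ]
 [ 376.1 -141.3   22. ]] [ 417.1 -184.1   22. ]
75.4
92.3
74.6
92.9
tray y ang 94.03233132677339
t 14.57 pos [ 593.7 -316.6  185.1] toolx [ 0.004 -0.001 -1.   ] yang 27.9 q7 0.69 F [ 0.   0.9 -1.6] w 0.184
turn [-0.1  0.2 -0.2]
turn [179.9  -0.3  -0.3]
shift [ 0.0542 -0.0942 -0.1998]
```

View pics/s15.png

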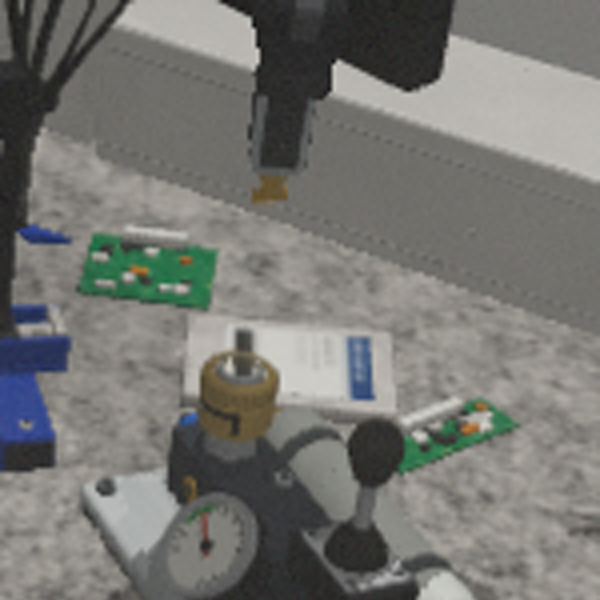

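Run:
```python
from h import *
print(atz("scene",284.7,274.1,22),atz("scene",280.7,274.1,22))
goto([419,-184,120],4)
```

```text
[ 415.68463772 -191.68312783   22.        ] [ 411.71991968 -186.5167594    22.        ]
t 14.62 pos [ 592.8 -316.3  183.1] toolx [ 0.002 -0.    -1.   ] yang 27.9 q7 0.69 F [ 1.  -0.5 -1.5] w 0.187
turn [23.9  0.1 -0.1]
turn [-1.561e+02  1.000e-01  1.000e-01]
shift [ 0.0628 -0.0917 -0.1983]
```

```bash
python3 -m jog '[{"dx":0,"dy":-0.03,"dz":-0.05,"wx":6,"wy":0,"wz":0,"grip":0.0},{"dx":0,"dy":-0.06,"dz":-0.1,"wx":12,"wy":0,"wz":0,"grip":0.0},{"dx":0.03,"dy":-0.092,"dz":-0.150,"wx":18,"wy":0,"wz":0,"grip":0.0},{"dx":0.06,"dy":-0.092,"dz":-0.2,"wx":24,"wy":0,"wz":0,"grip":0.0},{"dx":0.09,"dy":-0.092,"dz":-0.2,"wx":24,"wy":0,"wz":0,"grip":0.0},{"dx":0.09,"dy":-0.092,"dz":-0.2,"wx":24,"wy":0,"wz":0,"grip":0.0},{"dx":0.09,"dy":-0.092,"dz":-0.2,"wx":24,"wy":0,"wz":0,"grip":0.0},{"dx":0.09,"dy":-0.092,"dz":-0.2,"wx":24,"wy":0,"wz":0,"grip":0.0},{"dx":0.09,"dy":-0.092,"dz":-0.2,"wx":24,"wy":0,"wz":0,"grip":0.0}]';python3 - <<'E'
from h import *
goto([417,-185,26],4)
p,d=manip.snapshot("scene"); cv2.imwrite("pics/scene15.png",p)
cv2.imwrite("pics/s16.png",cv2.resize(p[180:330,220:370],(600,600),interpolation=cv2.INTER_CUBIC))
E
```

```text
t: 15.75
position: [418.4, -183.1, 93.4]
eef_rot: [0.483, 0.516, -0.482, 0.518]
wrist_force: [0.1, 0.1, -0.3]
width: 0.185
t 15.75 pos [ 418.4 -183.1   93.4] toolx [ 0.003 -0.001 -1.   ] yang 3.9 q7 0.16 F [ 0.1  0.1 -0.3] w 0.185
turn [-0.1  0.1 -0.2]
turn [ 1.799e+02 -2.000e-01 -1.000e-01]
shift [ 0.0674 -0.0017  0.0018]
```

View pics/s16.png

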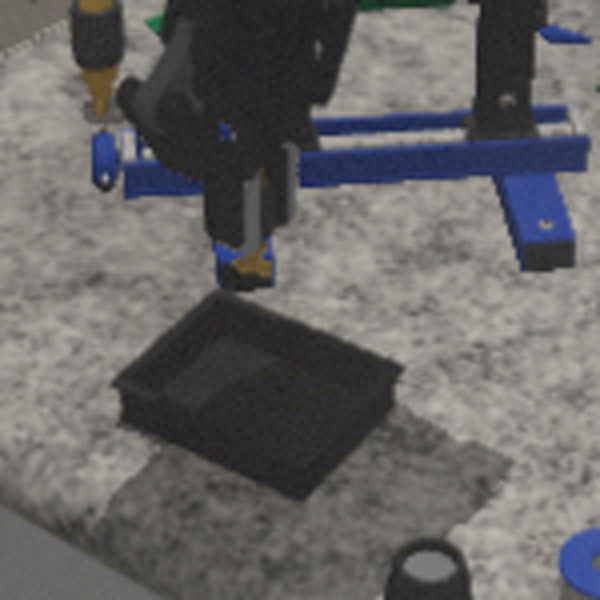

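```bash
python3 -m jog '[{"dx":0.04,"dy":-0.0015,"dz":0.002,"wx":0,"wy":0,"wz":0,"grip":0.0},{"dx":0.06,"dy":-0.0015,"dz":0.002,"wx":0,"wy":0,"wz":0,"grip":0.0},{"dx":0.068,"dy":-0.0015,"dz":0.002,"wx":0,"wy":0,"wz":0,"grip":0.0},{"dx":0.068,"dy":-0.0015,"dz":0.002,"wx":0,"wy":0,"wz":0,"grip":0.0},{"dx":0.068,"dy":-0.0015,"dz":0.002,"wx":0,"wy":0,"wz":0,"grip":0.0}]';python3 - <<'E'
from h import *
goto([417,-185,26],4)
p,d=manip.snapshot("scene"); cv2.imwrite("pics/scene16.png",p)
cv2.imwrite("pics/s17.png",cv2.resize(p[180:330,220:370],(600,600),interpolation=cv2.INTER_CUBIC))
E
```

```text
t: 16.42
position: [417.7, -185.3, 26.0]
eef_rot: [0.483, 0.515, -0.482, 0.518]
wrist_force: [0.1, -0.0, -1.2]
width: 0.185
t 16.43 pos [ 417.7 -185.3   26. ] toolx [ 0.004 -0.001 -1.   ] yang 3.9 q7 0.08 F [ 0.1 -0.  -1.2] w 0.185
turn [-0.1  0.1 -0.2]
turn [ 1.799e+02 -3.000e-01 -1.000e-01]
shift [ 0.     -0.0007 -0.0004]
```

View pics/s17.png

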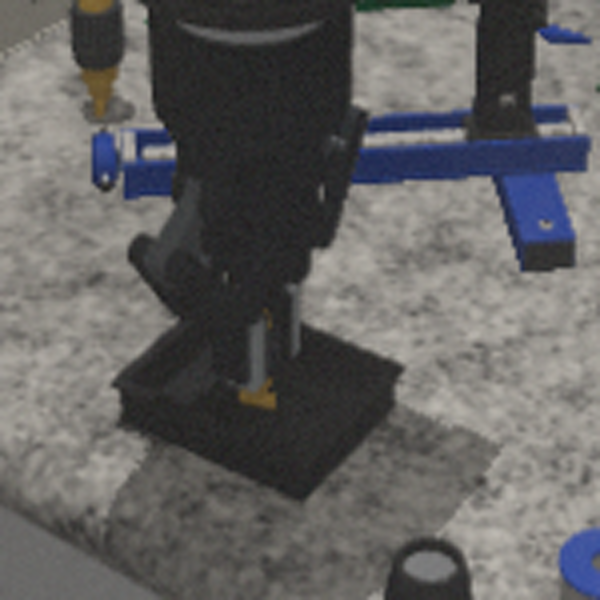

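```bash
python3 -m jog '[{"dx":0.0025,"dy":0,"dz":0,"wx":0,"wy":0,"wz":0,"grip":0.0},{"dx":0.0025,"dy":0,"dz":0,"wx":0,"wy":0,"wz":0,"grip":0.0},{"dx":0.001,"dy":0,"dz":0,"wx":0,"wy":0,"wz":0,"grip":0.25},{"dx":0.001,"dy":0,"dz":0,"wx":0,"wy":0,"wz":0,"grip":0.35},{"dx":0.0,"dy":0,"dz":0,"wx":0,"wy":0,"wz":0,"grip":0.45},{"dx":0.0,"dy":0,"dz":0,"wx":0,"wy":0,"wz":0,"grip":0.45},{"dx":-0.03,"dy":0,"dz":0,"wx":0,"wy":0,"wz":0,"grip":0.45},{"dx":-0.08,"dy":0,"dz":0,"wx":0,"wy":0,"wz":0,"grip":0.45},{"dx":-0.13,"dy":0,"dz":0,"wx":0,"wy":0,"wz":0,"grip":0.45},{"dx":-0.13,"dy":0,"dz":0,"wx":0,"wy":0,"wz":0,"grip":0.45}]';python3 - <<'E'
from h import *
goto([417,-185,160],4)
p,d=manip.snapshot("scene"); cv2.imwrite("pics/scene17.png",p)
cv2.imwrite("pics/s18.png",cv2.resize(p[180:330,220:370],(600,600),interpolation=cv2.INTER_CUBIC))
E
```

```text
t: 17.73
position: [419.0, -185.9, 159.4]
eef_rot: [0.484, 0.513, -0.482, 0.52]
wrist_force: [-0.1, 0.2, -1.8]
width: 0.448
t 17.73 pos [ 419.  -185.9  159.4] toolx [ 0.009 -0.004 -1.   ] yang 3.9 q7 0.23 F [-0.1  0.2 -1.8] w 0.448
turn [-0.2  0.3 -0.5]
turn [179.8  -0.8  -0.4]
shift [-0.0007 -0.0019 -0.001 ]
```

View pics/s18.png

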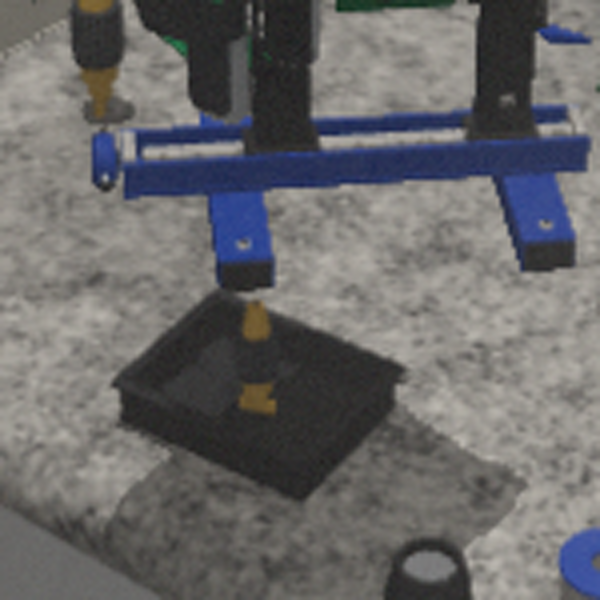

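Run:
```python
from h import *
p=manip.snapshot("scene")[0]; cv2.imwrite("pics/scene18.png",p)
a=cv2.imread("pics/scene0.png")
f=lambda q:cv2.resize(q[190:390,300:490],(399,420),interpolation=cv2.INTER_CUBIC)
cv2.imwrite("pics/fin.png",np.hstack([f(a),f(p)]))
r=needle(p,box=(385,415,252,285));print(r.astype(int)[r[:,2]>15].tolist())
print(needle_px((401.2,268),(400.65,258))[0])
for q in["nozzle_center","tray_floor","loupe","blue_spool","small_jar"]:
    print(q,[(np.round(k['position'],1),round(k['conf'],2)) for k in manip.search_frame(q,"scene")[:3]])
```

```text
[[401, 258, 26], [400, 259, 16], [401, 259, 33], [400, 260, 22], [401, 260, 45], [400, 261, 24], [401, 261, 51], [400, 262, 20], [401, 262, 49], [401, 263, 52], [401, 264, 33], [401, 267, 21], [401, 268, 35]]
1.2820387310124106
nozzle_center [(array([549.9,  13.3,  44.4]), 0.83), (array([ 414.8, -188.9,   38.2]), 0.66)]
tray_floor [(array([ 418.2, -187. ,   11.1]), 0.75)]
loupe [(array([ 365.7, -310.3,   17.6]), 0.88)]
blue_spool [(array([ 402. , -360.8,   29.1]), 0.61)]
small_jar [(array([ 389.9, -458.8,   24.5]), 0.67)]
```

View pics/fin.png

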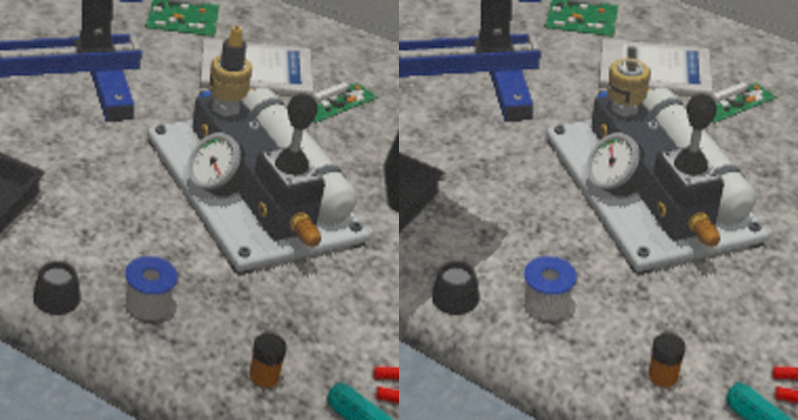

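```bash
python3 -c "
from cell import manip
print(manip.hand_in())
print(manip.state()['t'])"
```

```text
the job is handed in; nothing more can be done
None
the job is handed in; nothing more can be done
```

I finished the job and handed it in at about 18 s of the 58 s allowed; no verdict is reported. One earlier move was refused before anything moved, because its rows lacked some keys.

- **Bleeding:** I tilted the lever to the silencer twice and followed it back upright each time. The needle now stands at about 1.28 rad by my measurement, inside the green band, and did not move afterwards.
- **Sleeve:** I pulled it down to its stop and turned it 63° anticlockwise. When I let go it stayed down, and the picture shows it latched with the L-slot visible. I took the turn from the gripper's own rotation: the wrist felt no turning resistance, but I did not measure the sleeve's angle separately.
- **Nozzle:** I drew it out and stood it upright near the middle of the tray. The last picture shows it standing, which should put its middle about 28 mm above the tray floor (limit 34).
- **Last checks:** In the last picture, about 1 s before hand-in, the lever looks upright, the tray flat and the arm clear of everything. The loupe, spool and jar came out within about 4 mm of where they started, which is within the detector's error.

**Disagreements:** The two cameras disagreed by about 4 mm, and the fingers appeared about 4 pixels to the right of where the scene camera's calibration puts them. I corrected for this with the contact forces when pushing the lever and gripping the sleeve.

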